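# Seat the drill-jig cover on its hidden pin and hold it down

### The arm

A 6-joint arm with a two-finger parallel gripper is mounted at the origin on the work surface; the furniture and walls round the work are solid. World frame = base frame: x ahead of the robot, y to its left, z up, the work surface at z = 0. Lengths are in mm, angles in rad, forces in N, time in s.
With the tool pointing down it reaches from about 275 to 1000 mm from the base axis. Payload 8.4 kg.
Tool frame: the origin (TCP) lies at the very end of the fingers, on their centre line; the grasp point (between the pads) lies 19 mm behind it; z points along the fingers, y is the line along which they close (so a half turn about z gives the same grasp; the last joint's range is limited). The gripper opens to 85 mm and grips with 20 to 120 N. Pads are 22 mm wide; open, the fingers measure 114 mm over their backs; the gripper's body (76 mm by 85 mm) begins 54 mm behind the grasp point. The pads swing forward as they close: fully open they stand 13 mm farther back than shut.
Start: joints at [1.194, 0.353, 1.633, -0, 1.155, -0.002], TCP at [228.803, 581.616, 231.281] pointing down, gripper open.
Joint ranges: [-2.63, 2.63], [-0.92, 2.1], [0.06, 2.66], [-1.3, 4.44], [0, 2.69], [-3.02, 3.02]. Speed limits (rad/s): [2.22, 2.22, 2.79, 3.14, 3.14, 3.14].

### API

Orientations are given as [roll, pitch, yaw] about the fixed x, y, z axes, in that order (R = Rz(yaw) Ry(pitch) Rx(roll)).
In Python, from rig import sensors, grab_frame, camera_params, order gives the robot as it stands. The module is installed in compiled form; this text tells all that it offers.
- The arm moves only by the tool move_arm, never from a script. Its argument "motion" is a list of rows, each a list of 7 numbers: the turn, a rotation vector about the tool's x, y, z in fractions of the full range, 1 being 4 rad, then the shift along the tool's x, y, z in parts of the range, where 1.0 means 1 m, then the finger opening in m, from 0 to 0.0854. A call has 1 to 8 rows; each row is the pose to reach, as a shift and turn from the pose commanded when the call began, along the tool's axes at that moment; what a row does not reach only later rows make up. A row lasts 1/8 s, in which the tool goes at most 62.5 mm and 10.7 degrees, less where a joint would pass 70% of its speed; a pose out of reach is approached as far as the arm can. A call with a gripper value outside its range is refused whole. The fingers move at their own pace and stop on an object; "grip_force" is the grip in N (left out, the last holds). Time passes only in rows, so rows that repeat a pose let the fingers close. It gives the time, the measured TCP pose, the force, the opening and the grip force at its end, in the units of the state.
- sensors.sense(): the state, without advancing time (a new reading comes with each control period).
- grab_frame(name): name is "side" or "top"; returns (picture, depth): 480x640x3 uint8, red, green, blue; 480x640 float32, mm along the optical axis (not along the pixel's ray), 0 where there is no reading.
- camera_params(name): a dict with "camera_matrix" (3x3 intrinsics, pixels), "world_from_camera" (4x4, takes a point from camera to world coordinates). Camera axes: x right, y down, z forward; pixel columns grow to the right and rows downward; lengths in mm; the calibration is good to about 2 mm. A picture is of the moment at which its call begins. camera_params takes no time and is no camera call.
- order.sign_off(): hands the job in; it is judged then, once.
The state is a dict: "clock": time; "qpos": joint angles; "qvel": joint speeds; "joint_efforts": joint torques, N m; "eef_pos": TCP position; "tcp_rot": TCP orientation; "contact_force": force on the tool from outside, world axes, zero at the start; "wrist_torque": the same for the moment, N m; "opening": opening from 0.0 (shut) to 1.0 (fully open); "grasp_force": force on a finger pad.
Only numpy, scipy, OpenCV 4.12 (cv2) and the standard library are available. Lean on these libraries where they do the work, as an engineer would, in place of code of your own. Each camera call takes 0.05 s, during which the arm holds its last target. There are 200 camera calls.

### The job

Pick up the aluminium cover of the tile drilling jig by its black handle and lay it level on top of the jig's locating pin, long edge along the fence and the handle in line with the red line, then slide it left along the fence until it drops over the pin, which is hidden underneath. Press the cover down against its springs until it lies flat on the jig, and finish like that: still gripping the handle and holding the cover fully down. Leave the tea glass, the chalk and the honey-coloured tile where they are.

Things in the scene. Friction and masses are not known exactly. Their poses are not given: they have to be found in the camera images.
- jig: Grey tile drilling jig fixed to the bench: base 130 (x) x 200 (y) mm, flat deck 24 mm above the bench. Origin: centre of its underside, on the bench; x to the fence (away from the robot, turned up to 0.2 rad), y left, z up. Fence: bar along the far edge, inner face at x = +48.5, top at z = 48 mm. A green tile lies fixed in a deck pocket, just below deck level.
- slot_middle (a point): Middle of the black slot in the deck (jig x 0, y -50, z 24 mm) in which the steel locating pin stands, somewhere from 14 mm right to 14 mm left (jig y) of this point, elsewhere each time; the pin is not tracked and stays put. Pin: 12 mm thick, 10 mm high (top 34 mm above the bench), upper 4 mm tapering to 6 mm.
- deck_middle (a point): Centre of the deck (jig x 0, y 0, z 24 mm). Four brass spring buttons, 10 mm thick, stand 4 mm above the deck, about 35 mm either side in x, 50 mm either side in y. Together they carry 6 N before they yield and push up with 12 N when flush with the deck (the cover's weight helps).
- cover: Loose aluminium cover, 96 (x) x 150 (y) x 14 mm thick, 0.36 to 0.54 kg, flat on the bench left of the jig, turned up to 0.2 rad. Origin: centre of its underside; x shall point to the fence, y left, z up. Height of the underside above the bench: 34 mm riding on the pin, 28 mm dropped on (on the springs), 24 mm fully down. On the pin, 0.5 mm is left between long edge and fence.
- socket (a point): Mouth of the blind socket in the cover's underside, at cover x 0, y -50, z 0 mm: 14 mm wide, 2 mm chamfer, 11 mm deep; it takes the pin. With the cover in line with the red line the socket is right of the pin and the solid underside rests on the pin; seated, the cover's origin is at jig y -14 to +14 mm (pin y + 50 mm).
- cover_handle (a point): Centre of the cover's black bridge handle: a bar 66 mm long (along the cover's x), 22 mm wide (y, grip across this) and 26 mm high, its middle 41 mm and its top 54 mm above the cover's underside; under the bar is a gap of 14 mm to the plate. The wooden chest behind the cover is 0.22 m high; carry the cover over its corner or round it.
- red_line (a point): Red line across the fence, at jig x = +48.5, y = -28, z = 48 mm (top inner edge of the fence): the handle (cover origin) starts in line with it, then the cover slides left, to jig +y.
- tea_glass: Bystander: small tea glass, 61 mm wide, 85 mm high, standing in front of the jig on the left. Origin: centre of its underside.
- chalk: Bystander: white stick of chalk, 12 x 65 x 12 mm, in front of the jig on the right. Origin: centre of its underside.
- honey_tile: Bystander: honey-coloured cut tile, 25 x 68 x 12 mm, behind the jig. Origin: centre of its underside.

How it is judged:
By the outcome, as a careful person would: the job done as asked, in the order asked, and still so for the second after the job is handed in, while the arm keeps its last pose, push and grip.
It also fails if it takes over 61 s, if anything falls off the work surface, if the arm or the gripper's body presses on something with over 40 N, if the wrist force passes 120 N, or if a joint passes its speed limit or range.

## Working session

There is one attempt and no reset: what is moved stays moved. The work goes in short steps, Python scripts to look and compute and a tool call to move; the robot and the scene stay as the last step left them, time stands still between calls to the robot, and variables do not carry over. Pictures are saved under pics/ and viewed, at most 10 in all, crops included, and the job is handed in when it is done.

Besides the shell and the picture viewer there is one more tool, called as name([rows], argument=value, ...), one row to a line, values as JSON. move_arm: Moves the arm, as the interface text tells. Its arguments: {"type":"object","properties":{"motion":{"type":"array","items":{"type":"array","items":{"type":"number"}}},"grip_force":{"type":"number"}},"required":["motion"]}

```bash
mkdir -p pics; ls
python3 - <<'E'
from rig import sensors, grab_frame, camera_params
import cv2,numpy as np
print(sensors.sense())
for n in("side","top"):
    p,d=grab_frame(n); cv2.imwrite(f"pics/{n}0.png",p[:,:,::-1]); np.save(f"{n}0.npy",d)
    c=camera_params(n); print(np.round(c["camera_matrix"],1),np.round(c["world_from_camera"],3))
E
```

```text
pics
{'clock': 0.0, 'qpos': array([ 1.19357062e+00,  3.53614817e-01,  1.63411519e+00,  2.07126677e-06,
        1.15519334e+00, -2.42849860e-03]), 'qvel': array([-0.0002188 ,  0.00024156, -0.00086895,  0.00187731,  0.00022435,
        0.00023278]), 'joint_efforts': array([ 2.83428571e-04, -6.05250764e+01, -3.42080390e+01, -9.12657060e-05,
        9.21855593e-03,  6.83594749e-05]), 'eef_pos': array([228.6487405 , 581.17927309, 230.59059907]), 'tcp_rot': array([-3.14026196e+00, -5.12541819e-06,  2.76679460e+00]), 'contact_force': array([ 0.70859309,  0.86914319, -0.34990566]), 'wrist_torque': array([ 0.01824008,  0.01578147, -0.05562191]), 'grasp_force': 0.0, 'opening': 0.9998623484876671}
[[435.4   0.  321.4]
 [  0.  435.4 236.1]
 [  0.    0.    1. ]] [[ 8.22000e-01 -2.77000e-01  4.97000e-01  1.39585e+02]
 [-5.68000e-01 -3.63000e-01  7.38000e-01 -5.35477e+02]
 [-2.40000e-02 -8.90000e-01 -4.56000e-01  4.60389e+02]
 [ 0.00000e+00  0.00000e+00  0.00000e+00  1.00000e+00]]
[[483.8   0.  323.1]
 [  0.  483.8 240.2]
 [  0.    0.    1. ]] [[-1.00000e-03 -9.98000e-01  5.60000e-02  5.32786e+02]
 [-9.99000e-01  4.00000e-03  4.40000e-02  8.65290e+01]
 [-4.40000e-02 -5.60000e-02 -9.97000e-01  9.28043e+02]
 [ 0.00000e+00  0.00000e+00  0.00000e+00  1.00000e+00]]
```

View pics/top0.png

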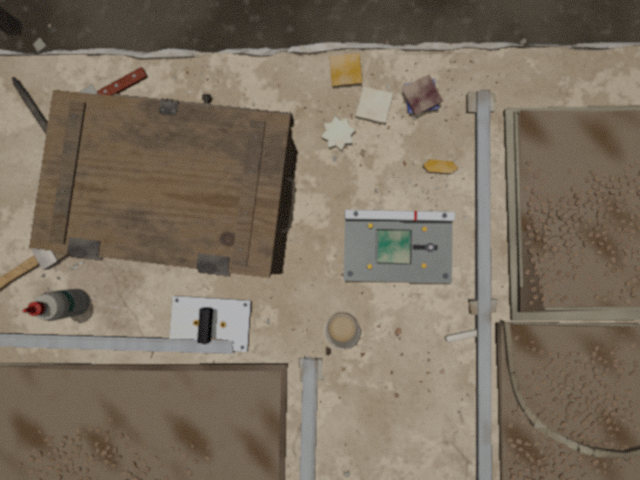

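View pics/side0.png

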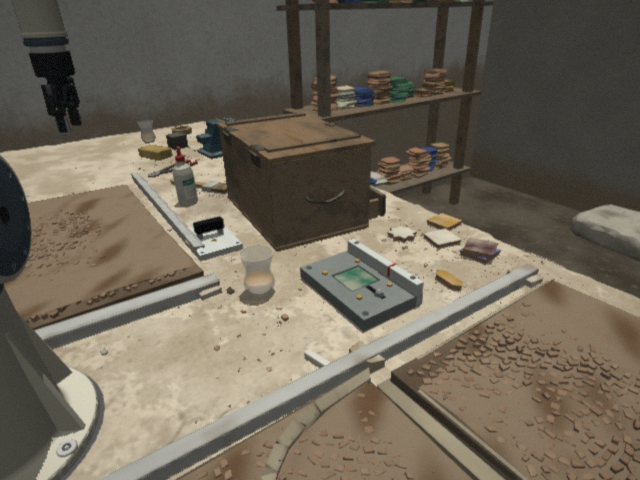

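The top view shows the cover at about (211,322) with its handle at (205,325). A rail crosses near the cover's near edge. The jig is at (398,247) with the fence on its far side, the red line at (416,215) and the pin near (432,247). The glass is at (343,328).

```bash
cat > h.py <<'E'
import cv2,numpy as np
from rig import sensors, grab_frame, camera_params
def cam(n):
    c=camera_params(n); return np.array(c["camera_matrix"]),np.array(c["world_from_camera"])
def ray(n,uv,z):
    K,T=cam(n); uv=np.atleast_2d(uv).astype(float)
    d=np.c_[uv,np.ones(len(uv))]@np.linalg.inv(K).T@T[:3,:3].T; o=T[:3,3]
    return o+d*((z-o[2])/d[:,2])[:,None]
def cloud(n,d):
    K,T=cam(n); v,u=np.mgrid[:480,:640]
    P=np.c_[u.ravel(),v.ravel(),np.ones(u.size)]@np.linalg.inv(K).T*d.reshape(-1,1)
    return (P@T[:3,:3].T+T[:3,3]).reshape(480,640,3)
def blobs(mask,amin=15):
    n,l,s,c=cv2.connectedComponentsWithStats(mask.astype(np.uint8))
    return [(l==i,s[i],c[i]) for i in range(1,n) if s[i,4]>=amin]
E
python3 - <<'E'
from h import *
p=cv2.imread("pics/top0.png"); P=cloud("top",np.load("top0.npy")); Z=P[...,2]
np.set_printoptions(precision=1,suppress=True)
print("bench",np.median(Z[290:330,270:310]),"deck",np.median(Z[255:280,380:390]),"fence",np.median(Z[214:218,370:400]))
for c in range(150,260,12): print(c,Z[290:360:5,c])
def rect(m,z,nm):
    u=np.argwhere(m)[:,::-1]; 
    w=ray("top",u,z)[:,:2]; r=cv2.minAreaRect(w.astype(np.float32)); print(nm,len(u),r,"med z",np.median(Z[m]))
hsv=cv2.cvtColor(p,cv2.COLOR_BGR2HSV); H,S,V=cv2.split(hsv)
roi=lambda r0,r1,c0,c1:(lambda m:(m.__setitem__((slice(r0,r1),slice(c0,c1)),True),m)[1])(np.zeros((480,640),bool))
m=roi(295,350,180,235)&(V<60); [rect(b[0],54,"handle") for b in blobs(m,80)]
m=roi(290,360,160,260)&(V>170)&(S<40); [rect(b[0],14,"plate") for b in blobs(m,200)]
m=roi(205,225,340,460)&(V>150)&(S<40); [rect(b[0],48,"fence") for b in blobs(m,60)]
m=roi(205,225,400,430)&(S>150); [rect(b[0],48,"red") for b in blobs(m,4)]
m=roi(215,290,340,460)&(S>140)&(H>15)&(H<35);[print("btn",ray("top",b[2],28)) for b in blobs(m,5)]
m=roi(225,270,365,415)&(S>60)&(H>35);[rect(b[0],24,"tile") for b in blobs(m,200)]
m=roi(235,260,405,445)&(V<60);[rect(b[0],24,"slot") for b in blobs(m,20)]
cv2.imwrite("pics/crop.png",np.hstack([cv2.resize(p[285:360,160:260],(400,300),interpolation=0),cv2.resize(p[205:290,345:458],(400,300),interpolation=0)]))
E
```

```text
bench -1.020471694287778 deck 22.832243405260044 fence 47.56775344156546
150 [-1.2 -0.9  0.1 -0.7 -0.9 -1.1 -3.   0.3  0.6 -1.  19.5 22.3 22.5  0.7]
162 [-3.6  0.4  0.4 -3.6 -0.7 -0.9  0.1 -1.9 -2.5 -2.9 20.3 19.9 22.5 -1.7]
174 [-2.   3.9 12.4 13.  13.3 10.8 14.7 13.6 10.9 12.4 17.9 21.5 25.  -0.3]
186 [-1.8 -1.6 14.3 12.4 12.5 15.6 13.5 14.6 15.1 12.7 18.6 21.  24.4 -2.6]
198 [ 0.3 -2.2 13.1 14.5 14.4 12.9 10.7 50.8 50.7 54.1 50.5 24.5 23.2 -3.4]
210 [ 0.9 -0.1 16.5 15.3 50.8 52.9 49.9 45.6 45.5 44.3 41.5 20.5 25.4  2.1]
222 [-2.3 -1.8 14.6 13.6 11.7 12.5 12.2 14.1 13.8 15.2 15.3 23.2 22.  -1.5]
234 [-1.2 -2.4 14.9 16.4 14.1 13.9 11.6 13.8 14.8 13.4 14.  13.4 14.9  3.7]
246 [-1.1 -1.5  5.  12.1  9.3 11.5 11.4 13.2 10.3 13.9 10.7 12.7 13.9 -2.5]
258 [ 1.3 -0.4 -0.2  0.3  0.4  0.8 -0.8 -3.3 -1.5 -0.1 -1.9 -2.6 -1.5 -1.8]
handle 433 ((428.43359375, 339.17828369140625), (23.51394271850586, 61.92591094970703), 86.59620666503906) med z 52.58584496808976
plate 2308 ((427.1314697265625, 344.6536560058594), (147.9323272705078, 92.9446029663086), 86.5673828125) med z 13.375773875463494
fence 607 ((630.3129272460938, 23.85589599609375), (123.28816223144531, 16.474111557006836), 89.6321029663086) med z 47.12505603826855
fence 332 ((627.590576171875, -79.0382080078125), (68.4140853881836, 17.410419464111328), 87.81472778320312) med z 47.03011198205229
red 9 ((625.3750610351562, -41.31367874145508), (2.7045607566833496e-06, 14.5711030960083), 89.3373794555664) med z 48.46179487083805
btn [[609.9  38.9  28. ]]
btn [[604.1 -60.5  28. ]]
btn [[534.7  41.2  28. ]]
btn [[536.1 -58.9  28. ]]
tile 398 ((575.7390747070312, -5.411714553833008), (59.29016876220703, 48.54882049560547), 89.57848358154297) med z 22.01119988514199
slot 29 ((570.0813598632812, -51.49607467651367), (18.445844650268555, 3.715808629989624), 89.8292236328125) med z 23.4892470836362
```

View pics/crop.png

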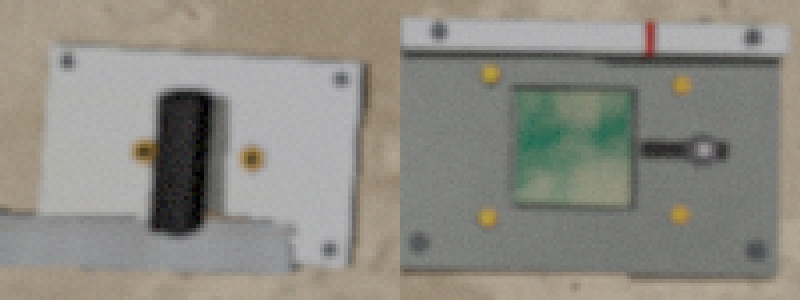

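The crop shows the rail end overlapping the cover's near-left corner, at least as seen from above. The pin sits right of the slot's middle, at crop (704,150). I'll refine the poses and check the rail from the side.

Run:
```python
from h import *
np.set_printoptions(precision=2,suppress=True)
p=cv2.imread("pics/top0.png"); g=cv2.cvtColor(p,cv2.COLOR_BGR2GRAY).astype(float)
d=np.load("top0.npy"); P=cloud("top",d)
def edge(cols,r0,r1,sign,z):  # strongest vertical gradient, subpixel
    uv=[]
    for c in cols:
        s=sign*np.gradient(g[r0:r1,c]); k=np.argmax(s[1:-1])+1
        a,b,e=s[k-1:k+2]; uv.append((c,r0+k+.5*(a-e)/(a-2*b+e)))
    w=ray("top",uv,z)[:,:2]; vx,vy,x,y=cv2.fitLine(w.astype(np.float32),cv2.DIST_HUBER,0,.01,.01).ravel()
    return (x,y),np.arctan2(-vx*np.sign(vy),abs(vy))
print("fence far",edge([*range(350,410),*range(422,450)],205,216,1,48))
print("fence near",edge([*range(350,410),*range(422,450)],214,225,-1,48))
print("jig near",edge([*range(350,446)],275,292,1,24), edge([*range(350,446)],275,292,-1,24))
print("cover far",edge(range(180,245),290,303,1,14))
for u in [(430.9,247.0)]: print("pin",ray("top",u,34))
# bronze screws on cover, plate edges left/right
hsv=cv2.cvtColor(p,cv2.COLOR_BGR2HSV);H,S,V=cv2.split(hsv)
m=np.zeros_like(H,bool);m[300:345,180:240]=True
for b in blobs(m&(S>110),4): print("scr",b[1],ray("top",b[2],14))
# horizontal edges of handle top and plate per row
for r in (302,306,315,320,325,330,335):
    gr=np.gradient(g[r,165:258]); k=np.argsort(-abs(gr))[:8]; print(r,sorted((165+i,int(gr[i])) for i in k))
q=cv2.imread("pics/side0.png")
cv2.imwrite("pics/crop2.png",np.hstack([cv2.resize(q[205:265,170:250],(400,300),interpolation=2),cv2.resize(q[230:335,290:430],(400,300),interpolation=2)]))
# chest top extents
c=P[(P[...,2]>150)&(P[...,2]<260)][:,:2]; print("chest",cv2.boxPoints(cv2.minAreaRect(c.astype(np.float32))))
```

```text
fence far ((np.float32(634.47266), np.float32(-22.692333)), np.float32(-0.02368708))
fence near ((np.float32(619.81433), np.float32(-9.226904)), np.float32(-0.025520638))
jig near ((np.float32(503.59094), np.float32(-10.888486)), np.float32(-0.027384475)) ((np.float32(508.1283), np.float32(-10.620073)), np.float32(-0.02754052))
cover far ((np.float32(473.0471), np.float32(328.08386)), np.float32(-0.05757065))
pin [[569.61 -71.62  34.  ]]
scr [209 316   3   9  13] [[431.93 342.36  14.  ]]
scr [194 321   6   4  22] [[428.54 367.8   14.  ]]
scr [221 322   4   5  15] [[425.41 317.83  14.  ]]
scr [208 331   3   5   9] [[408.65 343.97  14.  ]]
scr [208 338   2   3   5] [[397.77 344.18  14.  ]]
302 [(np.int64(172), 12), (np.int64(175), -11), (np.int64(178), 12), (np.int64(246), 8), (np.int64(249), -29), (np.int64(250), -35), (np.int64(252), 25), (np.int64(253), 14)]
306 [(np.int64(243), -15), (np.int64(244), -12), (np.int64(246), 13), (np.int64(247), 10), (np.int64(249), -36), (np.int64(250), -35), (np.int64(252), 27), (np.int64(253), 14)]
315 [(np.int64(198), -40), (np.int64(199), -53), (n
[... 209 characters left out ...]
), 29), (np.int64(213), 19), (np.int64(216), 24), (np.int64(217), 28), (np.int64(248), -30)]
325 [(np.int64(197), -28), (np.int64(198), -38), (np.int64(211), 29), (np.int64(212), 27), (np.int64(216), 27), (np.int64(220), -28), (np.int64(221), -33), (np.int64(248), -32)]
330 [(np.int64(197), -38), (np.int64(198), -58), (np.int64(199), -30), (np.int64(211), 34), (np.int64(212), 24), (np.int64(215), 22), (np.int64(216), 26), (np.int64(248), -22)]
335 [(np.int64(196), -24), (np.int64(197), -45), (np.int64(198), -48), (np.int64(199), -23), (np.int64(210), 29), (np.int64(211), 27), (np.int64(216), 27), (np.int64(247), -34)]
chest [[411.16 211.1 ]
 [767.51 167.15]
 [816.9  567.54]
 [460.55 611.5 ]]
```

View pics/crop2.png

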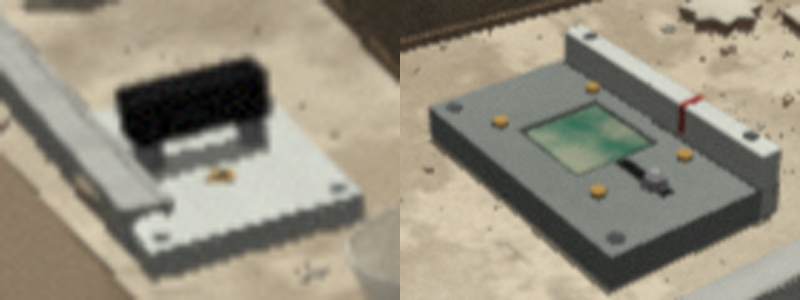

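The side crop shows the rail resting over or into the cover's near-left edge, so I'll slide the cover forward a little before lifting it. The pin is at jig y ≈ -60. Next I move above the handle.

```bash
cat >> h.py <<'E'
from scipy.spatial.transform import Rotation as Ro
def st():
    s=sensors.sense(); print("t%.2f"%s["clock"],"pos",np.round(s["eef_pos"],1),"rpy",np.round(s["tcp_rot"],4),"F",np.round(s["contact_force"],1),"M",np.round(s["wrist_torque"],2),"op %.3f gf %.1f"%(s["opening"],s["grasp_force"]),"q",np.round(s["qpos"],2)); return s
def go(pos,yaw,frm=None):
    """tool-frame turn (rad) and shift (m) to world pose, tool down"""
    s=st(); p0=s["eef_pos"] if frm is None else np.array(frm[0]); R0=Ro.from_euler("xyz",s["tcp_rot"] if frm is None else frm[1])
    R1=Ro.from_euler("xyz",[np.pi,0,yaw]); print("turn",np.round((R0.inv()*R1).as_rotvec(),4),"shift",np.round(R0.inv().apply(np.array(pos)-p0)/1e3,4))
E
python3 -c "
from h import *
go([427,342,100],np.pi-.0576); print(ray('top',[[250,270],[275,272]],220))"
```

```text
t0.10 pos [228.7 581.2 230.6] rpy [-3.1404  0.      2.7668] F [-0.2  0.6 -0.3] M [ 0.03 -0.04 -0.03] op 0.999 gf 0.0 q [ 1.19  0.35  1.63 -0.    1.16 -0.  ]
turn [-1.200e-03 -2.000e-04 -3.172e-01] shift [-0.2721 -0.1499  0.1308]
[[528.8294155  225.69413224 220.        ]
 [525.86849297 188.6772625  220.        ]]
```

The rows are not in the units I measure in: turns go in shares of 4 rad. I convert before sending: -0.317 rad / 4 = -0.0793.

move_arm([
  [0,0,-0.015,-0.05,-0.028,0,0.0854],
  [0,0,-0.03,-0.1,-0.056,0.01,0.0854],
  [0,0,-0.045,-0.15,-0.084,0.03,0.0854],
  [0,0,-0.06,-0.2,-0.112,0.06,0.0854],
  [0,0,-0.075,-0.245,-0.135,0.1,0.0854],
  [0,0,-0.0793,-0.272,-0.15,0.131,0.0854],
  [0,0,-0.0793,-0.272,-0.15,0.131,0.0854],
  [0,0,-0.0793,-0.272,-0.15,0.131,0.0854],
])

```text
clock: 1.1
eef_pos: [427.0, 342.9, 100.6]
tcp_rot: [3.141, -0.0, 3.083]
contact_force: [-0.6, 0.1, 0.9]
opening: 0.996
grasp_force: 0.0
```

```bash
python3 -c "
from h import *
go([427,342,23],np.pi-.0576)
p,d=grab_frame('top'); q,e=grab_frame('side')
cv2.imwrite('pics/hov.png',np.hstack([cv2.resize(p[260:380,130:290],(400,300)),cv2.resize(q[140:290,110:310],(400,300))])[:,:,::-1])"
```

```text
t1.10 pos [427.  342.9 100.6] rpy [ 3.1414e+00 -1.0000e-04  3.0830e+00] F [-0.6  0.1  0.9] M [ 0.01 -0.04 -0.02] op 0.996 gf 0.0 q [ 0.67  0.4   1.91  0.    0.84 -0.84]
turn [ 0.0002 -0.0001 -0.001 ] shift [-0.     -0.0009  0.0776]
```

View pics/hov.png

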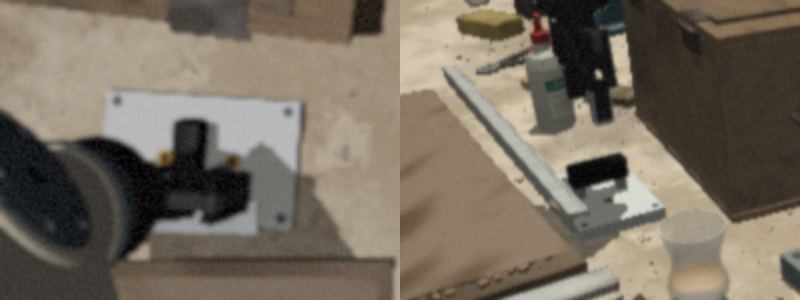

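```bash
python3 -c "
from h import *
np.set_printoptions(precision=0,suppress=True,linewidth=200)
p,d=grab_frame('top'); P=cloud('top',d)
a=cv2.imread('pics/top0.png')
for r in range(334,362,3): print(r,P[r,180:250:5,2], p[r,180:250:10,0], a[r,180:250:10,2])
cv2.imwrite('pics/hov2.png',cv2.resize(p[240:390,0:300,::-1],(800,400)))"
```

```text
334 [273. 261. 243. 221. 214. 181.  48. 218. 207. 187.  11.  14.  13.  14.] [ 27  16  19   7   3  97 114] [173 178  31  34 177 175 175]
337 [293. 266. 246. 225. 215. 210. 206. 218. 205. 186.  16.  13.  14.  11.] [  9  25  32  28  30  97 118] [175 172  38  42 174 179 175]
340 [296. 270. 248. 228. 214. 213. 215. 218. 206. 169.  14.  14.  15.  14.] [ 25  22  48  46  20 127 110] [130 127  38  57 127 167 175]
343 [295. 268. 248. 223. 214. 214. 216. 218. 204. 183.  20.  11.  13.  11.] [ 31  15  45  45  20 142 114] [144 137 107 140 139 143 180]
346 [298. 270. 249. 223. 186. 180. 218. 217. 203. 181.  23.  15.  13.  12.] [ 35   8  10  70  40 153  90] [144 138 149 148 143 147 152]
349 [296. 268. 243.  22.  23.  21. 218. 215.  22.  22.  20.  14.  12.  11.] [ 38  45 147 119 148 155 107] [149 142 147 148 145 147 163]
352 [296. 264. 237.  22.  22.  23.  21.  22.  22.  24.  24.   3.   2.  -2.] [ 39 107 135 149 145 153  92] [144 143 155 148 136 147 152]
355 [296. 258.   1.  -0.  -3.  -1.   2.  -3.  -6.  -4.  -2.   2.  -2.  -0.] [ 23 100 104 102 110  99  95] [161 159 166 168 175 163 155]
358 [292. 247.  -3.  -2.  -1.  -1.   2.  -1.   0.  -3.  -1.  -1.  -1.  -4.] [ 13 103  96 101 105  88  99] [160 158 157 173 172 161 167]
361 [265.   1.   1.  -3.  -0.  -1.   1.  -2.   1.  -2.  -4.  -4.   3.   1.] [ 45 114  96 104 101 104 101] [160 160 159 171 166 167 165]
```

View pics/hov2.png

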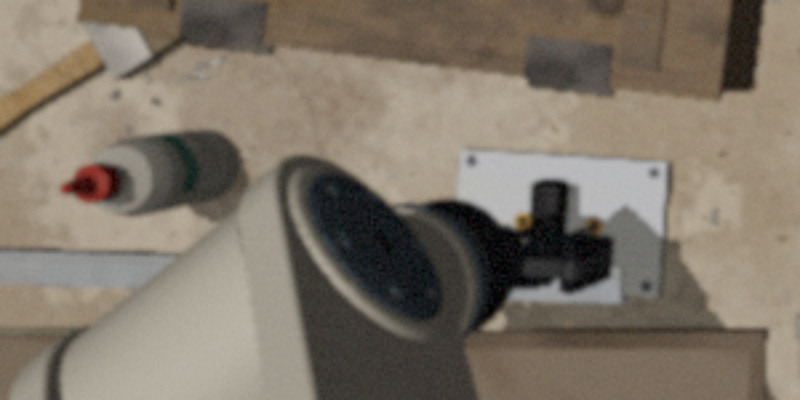

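move_arm([
  [0,0,0,0,0,0.03,0.0854],
  [0,0,0,0,0,0.06,0.0854],
  [0,0,0,0,0,0.077,0.0854],
  [0,0,0,0,0,0.077,0.0854],
  [0,0,0,0,0,0.077,0.015],
  [0,0,0,0,0,0.077,0.015],
  [0,0,0,0,0,0.077,0.015],
  [0,0,0,0,0,0.077,0.015],
], grip_force=80)

```text
clock: 2.25
eef_pos: [427.6, 343.0, 24.2]
tcp_rot: [3.14, 0.001, 3.084]
contact_force: [-1.6, 0.7, 6.5]
opening: 0.242
grasp_force: 79.6
```

move_arm([
  [0,0,0,0,0,0,0.015],
  [0,0,0,0,0,0,0.015],
  [0,0,0,0,0,0,0.015],
])

```text
clock: 2.62
eef_pos: [427.6, 343.0, 24.2]
tcp_rot: [3.14, 0.001, 3.084]
contact_force: [-0.9, 0.4, 6.9]
opening: 0.246
grasp_force: 79.6
```

move_arm([
  [0,0,0,-0.005,0,-0.0005,0.015],
  [0,0,0,-0.012,0,-0.001,0.015],
  [0,0,0,-0.02,0,-0.001,0.015],
  [0,0,0,-0.028,0,-0.001,0.015],
  [0,0,0,-0.028,0,-0.001,0.015],
])

```text
clock: 3.25
eef_pos: [456.3, 340.9, 24.2]
tcp_rot: [3.141, 0.001, 3.083]
contact_force: [2.1, -0.1, -3.1]
opening: 0.242
grasp_force: 78.8
```

move_arm([
  [0,0,0,0,0,-0.003,0.015],
  [0,0,0,0,0,-0.008,0.015],
  [0,0,0,0,0,-0.015,0.015],
  [0,0,0,0,0,-0.015,0.015],
  [0,0,0,0,0,-0.015,0.015],
])

```text
clock: 3.88
eef_pos: [454.9, 340.9, 39.4]
tcp_rot: [3.141, 0.0, 3.084]
contact_force: [-0.4, 0.7, -4.6]
opening: 0.241
grasp_force: 78.5
```

To row units: -0.01 rad / 4 = -0.0025.

move_arm([
  [0,0,0,0.01,-0.0006,-0.035,0.015],
  [0,0,0,0.025,-0.0014,-0.075,0.015],
  [0,0,-0.0025,0.0227,-0.041,-0.11,0.015],
  [0,0,-0.005,0.0195,-0.096,-0.115,0.015],
  [0,0,-0.008,0.0163,-0.151,-0.115,0.015],
  [0,0,-0.008,0.0131,-0.206,-0.115,0.015],
  [0,0,-0.008,0.0103,-0.256,-0.115,0.015],
  [0,0,-0.008,0.0103,-0.256,-0.115,0.015],
])

```text
clock: 4.88
eef_pos: [429.2, 83.0, 154.2]
tcp_rot: [-3.141, -0.001, 3.112]
contact_force: [0.4, 0.3, -4.0]
opening: 0.246
grasp_force: 80.8
```

```bash
python3 -c "
from h import *
go([562,-40,100],np.pi-.0255)"
```

```text
t4.88 pos [429.2  83.  154.2] rpy [-3.1408e+00 -7.0000e-04  3.1119e+00] F [ 0.4  0.3 -4. ] M [ 0.02 -0.05 -0.06] op 0.246 gf 80.8 q [ 0.19  0.16  2.09 -0.    0.89 -1.35]
turn [-0.0008 -0.0007 -0.0042] shift [-0.1365 -0.119   0.0541]
```

move_arm([
  [0,0,0,-0.035,-0.03,0,0.015],
  [0,0,0,-0.075,-0.065,0,0.015],
  [0,0,0,-0.115,-0.1,0.01,0.015],
  [0,0,0,-0.1365,-0.119,0.03,0.015],
  [0,0,0,-0.1365,-0.119,0.052,0.015],
  [0,0,0,-0.1365,-0.119,0.052,0.015],
  [0,0,0,-0.1365,-0.119,0.052,0.015],
])

```text
clock: 5.75
eef_pos: [563.4, -35.9, 102.8]
tcp_rot: [3.141, 0.0, 3.117]
contact_force: [-0.1, -0.2, -4.5]
opening: 0.246
grasp_force: 81.0
```

```bash
cat > m.py <<'E'
from h import *
import sys
np.set_printoptions(precision=2,suppress=True)
s=st(); zt=s["eef_pos"][2]-24.2+14   # cover top height
p,d=grab_frame("top"); q,e=grab_frame("side"); P=cloud("top",d)
np.save("m_p.npy",p); np.save("m_q.npy",q)
a=p[190:320,330:490,::-1]; b=q[170:335,270:470,::-1]
cv2.imwrite(f"pics/m{sys.argv[1]}.png",np.hstack([cv2.resize(a,(400,325)),cv2.resize(b,(400,325))]))
E
python3 m.py 1
```

```text
t5.75 pos [563.4 -35.9 102.8] rpy [3.14 0.   3.12] F [-0.1 -0.2 -4.5] M [ 0.06 -0.04  0.02] op 0.246 gf 81.0 q [-0.07  0.42  1.87  0.    0.86 -1.61]
```

View pics/m1.png

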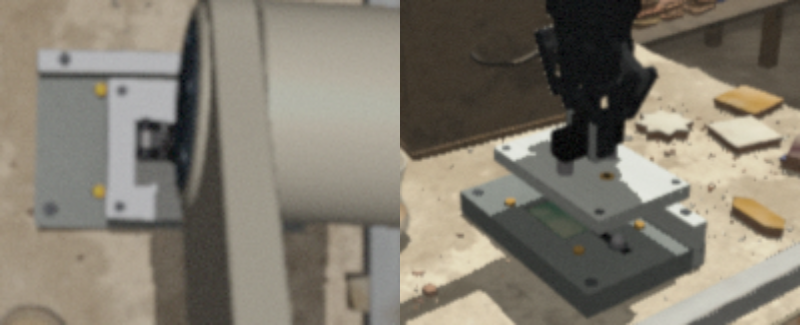

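The top view shows the cover level over the jig, with its left edge at column ≈373, far edge at row ≈221 and near edge at row ≈278. The side view shows it hovering level. I'll measure the offset between cover and TCP.

Run:
```python
from h import *
np.set_printoptions(precision=2,suppress=True)
p=np.load("m_p.npy"); g=cv2.cvtColor(p,cv2.COLOR_RGB2GRAY).astype(float); z=102.8-24.2+14
def sub(s,r0):
    k=np.argmax(s[1:-1])+1; a,b,e=s[k-1:k+2]; return r0+k+.5*(a-e)/(a-2*b+e)
def fit(uv,z):
    w=ray("top",uv,z)[:,:2]; vx,vy,x,y=cv2.fitLine(w.astype(np.float32),cv2.DIST_HUBER,0,.01,.01).ravel(); return x,y,vx,vy
C=range(378,398)
for c in (380,390): print(g[214:228,c].astype(int), g[270:286,c].astype(int))
print("far",fit([(c,sub(np.gradient(g[216:228,c]),216)) for c in C],z))
print("near",fit([(c,sub(-np.gradient(g[270:286,c]),270)) for c in range(378,390)],z))
print("left",fit([(sub(np.gradient(g[r,366:382]),366),r) for r in (*range(230,252),*range(258,262))],z))
C2=range(350,398)
print("fence near",fit([(c,sub(-np.gradient(g[212:221,c]),212)) for c in C2],48))
print("fence left",fit([(sub(np.gradient(g[r,338:352]),338),r) for r in range(213,218)],48))
print("deck left",fit([(sub(-np.gradient(g[r,338:352]),338),r) for r in range(224,274)],24))
```

```text
[181 181 180 179 159 109  87 137 172 175 157 138 132 144] [175 167 158 160 171 177 165 132  88  62  70  83 101 133 160 167]
[182 180 180 177 162 122  87 124 158 179 181 179 181 177] [175 177 176 175 178 175 171 154 113  68  63  77  98 111 125 114]
far (np.float32(611.8609), np.float32(12.01431), np.float32(0.031609114), np.float32(0.99950033))
near (np.float32(515.0873), np.float32(18.799358), np.float32(0.04810772), np.float32(0.9988422))
left (np.float32(573.6631), np.float32(37.48159), np.float32(0.9999293), np.float32(-0.011888516))
fence near (np.float32(621.04956), np.float32(48.793682), np.float32(0.02511364), np.float32(0.99968463))
fence left (np.float32(627.9363), np.float32(85.30432), np.float32(0.99897325), np.float32(0.045304507))
deck left (np.float32(571.12805), np.float32(87.73776), np.float32(0.9996559), np.float32(-0.02623052))
```

move_arm([
  [0,0,0,-0.003,-0.0015,0.005,0.015],
  [0,0,0,-0.006,-0.003,0.015,0.015],
  [0,0,0,-0.006,-0.003,0.027,0.015],
  [0,0,0,-0.006,-0.003,0.036,0.015],
  [0,0,0,-0.006,-0.003,0.041,0.015],
  [0,0,0,-0.006,-0.003,0.041,0.015],
  [0,0,0,-0.006,-0.003,0.041,0.015],
])

```text
clock: 6.72
eef_pos: [569.5, -39.8, 61.5]
tcp_rot: [-3.142, 0.0, 3.116]
contact_force: [-0.3, 0.9, -4.2]
opening: 0.242
grasp_force: 81.2
```

move_arm([
  [0,0,0,0,0,0.001,0.015],
  [0,0,0,0,0,0.002,0.015],
  [0,0,0,0,0,0.003,0.015],
  [0,0,0,0,0,0.003,0.015],
])

```text
clock: 7.22
eef_pos: [569.1, -39.8, 58.2]
tcp_rot: [-3.142, -0.0, 3.116]
contact_force: [0.3, 0.1, -5.6]
opening: 0.249
grasp_force: 81.2
```

move_arm([
  [0,0,0,0,0,0.0005,0.015],
  [0,0,0,0,0,0.001,0.015],
  [0,0,0,0,0,0.001,0.015],
])

```text
clock: 7.6
eef_pos: [569.3, -39.8, 57.8]
tcp_rot: [-3.142, 0.0, 3.116]
contact_force: [-3.2, 1.1, 5.1]
opening: 0.243
grasp_force: 82.6
```

```bash
python3 -c "
from h import *
st()"
```

```text
t7.60 pos [569.3 -39.8  57.8] rpy [-3.1416e+00  4.0000e-04  3.1158e+00] F [-3.2  1.1  5.1] M [-0.12  0.48 -0.13] op 0.243 gf 82.6 q [-0.07  0.49  1.88 -0.    0.77 -1.62]
```

move_arm([
  [0,0,0,-0.0007,0,0,0.015],
  [0,0,0,-0.0014,0,0,0.015],
  [0,0,0,-0.002,0,0,0.015],
  [0,0,0,-0.002,0,0,0.015],
])

```text
clock: 8.1
eef_pos: [569.8, -39.8, 57.6]
tcp_rot: [3.141, -0.003, 3.116]
contact_force: [-7.6, 1.3, 10.1]
opening: 0.245
grasp_force: 83.3
```

move_arm([
  [0,0,0,-0.0005,0,0,0.015],
  [0,0,0,-0.0005,0,0,0.015],
])

```text
clock: 8.35
eef_pos: [569.9, -39.7, 57.5]
tcp_rot: [3.141, -0.004, 3.116]
contact_force: [-9.2, 0.3, 11.2]
opening: 0.245
grasp_force: 83.4
```

```bash
python3 -c "
from h import *
st()"
```

```text
t8.35 pos [569.9 -39.7  57.5] rpy [ 3.1414 -0.0035  3.1155] F [-9.2  0.3 11.2] M [-0.18  1.64 -0.25] op 0.245 gf 83.4 q [-0.07  0.49  1.87 -0.    0.78 -1.62]
```

move_arm([
  [0,0,0,0,0,-0.0015,0.015],
  [0,0,0,0,0,-0.003,0.015],
  [0,0,0,0,0,-0.003,0.015],
  [0,0,0,0,0,-0.003,0.015],
])

```text
clock: 8.85
eef_pos: [571.7, -39.9, 60.1]
tcp_rot: [-3.142, -0.0, 3.116]
contact_force: [-0.1, 0.6, -4.0]
opening: 0.24
grasp_force: 81.1
```

```bash
python3 -c "
from h import *
st()"; python3 m.py 2
```

```text
t8.85 pos [571.7 -39.9  60.1] rpy [-3.1416 -0.      3.1158] F [-0.1  0.6 -4. ] M [ 0.   -0.02 -0.  ] op 0.240 gf 81.1 q [-0.07  0.49  1.87 -0.    0.78 -1.62]
t8.85 pos [571.7 -39.9  60.1] rpy [-3.14 -0.    3.12] F [-0.1  0.6 -4. ] M [ 0.   -0.02 -0.  ] op 0.240 gf 81.1 q [-0.07  0.49  1.87 -0.    0.78 -1.62]
```

View pics/m2.png

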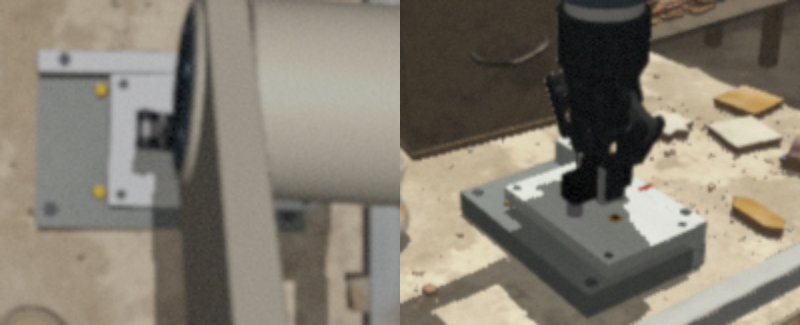

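The cover is off the pin and free; the earlier sideways force was friction on the pin. The top view shows the far edge close to the fence and the side view shows the cover level. I'll find the fence while lifted.

move_arm([
  [0,0,0,-0.0005,0,0,0.015],
  [0,0,0,-0.0005,0,0,0.015],
])

```text
clock: 9.2
eef_pos: [572.2, -39.9, 60.2]
tcp_rot: [-3.142, -0.0, 3.116]
contact_force: [-0.7, 0.7, -4.7]
opening: 0.247
grasp_force: 81.1
```

move_arm([
  [0,0,0,-0.0005,0,0,0.015],
  [0,0,0,-0.0005,0,0,0.015],
])

```text
clock: 9.45
eef_pos: [572.3, -39.9, 60.2]
tcp_rot: [-3.142, -0.001, 3.116]
contact_force: [-2.3, -0.2, -3.7]
opening: 0.248
grasp_force: 81.3
```

move_arm([
  [0,0,0,-0.0005,0,0,0.015],
  [0,0,0,-0.0005,0,0,0.015],
])

```text
clock: 9.7
eef_pos: [572.4, -39.9, 60.1]
tcp_rot: [-3.142, -0.002, 3.116]
contact_force: [-5.3, -1.1, -1.7]
opening: 0.244
grasp_force: 81.5
```

```bash
python3 -c "
from h import *
st()"
```

```text
t9.70 pos [572.4 -39.9  60.1] rpy [-3.1416e+00 -1.7000e-03  3.1159e+00] F [-5.3 -1.1 -1.7] M [-0.1   0.79  0.22] op 0.244 gf 81.5 q [-0.07  0.49  1.87 -0.    0.78 -1.62]
```

move_arm([
  [0,0,0,0.0011,0,0,0.015],
  [0,0,0,0.0011,0,0.001,0.015],
  [0,0,0,0.0011,0,0.002,0.015],
  [0,0,0,0.0011,0,0.0025,0.015],
  [0,0,0,0.0011,0,0.0025,0.015],
])

```text
clock: 10.32
eef_pos: [572.3, -39.8, 58.0]
tcp_rot: [-3.142, 0.0, 3.116]
contact_force: [-2.9, 0.4, -0.4]
opening: 0.244
grasp_force: 81.7
```

```bash
python3 -c "
from h import *
st()"
```

```text
t10.32 pos [572.3 -39.8  58. ] rpy [-3.1416e+00  4.0000e-04  3.1159e+00] F [-2.9  0.4 -0.4] M [0.04 0.51 0.2 ] op 0.244 gf 81.7 q [-0.07  0.49  1.87  0.    0.78 -1.62]
```

move_arm([
  [0,0,0,0.0003,0.001,0,0.015],
  [0,0,0,0.0003,0.002,0,0.015],
  [0,0,0,0.0003,0.0035,0,0.015],
  [0,0,0,0.0003,0.005,0,0.015],
  [0,0,0,0.0003,0.0065,0,0.015],
  [0,0,0,0.0003,0.008,0,0.015],
  [0,0,0,0.0003,0.0095,0,0.015],
  [0,0,0,0.0003,0.0095,0,0.015],
])

```text
clock: 11.32
eef_pos: [572.3, -30.1, 57.9]
tcp_rot: [3.141, 0.001, 3.116]
contact_force: [-0.4, -1.2, 0.7]
opening: 0.242
grasp_force: 81.7
```

```bash
python3 -c "
from h import *
st()"
```

```text
t11.32 pos [572.3 -30.1  57.9] rpy [3.1413e+00 6.0000e-04 3.1158e+00] F [-0.4 -1.2  0.7] M [-0.41 -0.04  0.07] op 0.242 gf 81.7 q [-0.06  0.49  1.87  0.    0.77 -1.6 ]
```

move_arm([
  [0,0,0,0,0.0015,0,0.015],
  [0,0,0,0,0.003,0,0.015],
  [0,0,0,0,0.0045,0,0.015],
  [0,0,0,0,0.0055,0,0.015],
  [0,0,0,0,0.0055,0,0.015],
])

```text
clock: 11.95
eef_pos: [571.6, -24.4, 57.3]
tcp_rot: [3.141, -0.001, 3.116]
contact_force: [0.4, 0.1, -4.6]
opening: 0.244
grasp_force: 81.1
```

move_arm([
  [0,0,0,0,0.001,0,0.015],
  [0,0,0,0,0.001,0,0.015],
])

```text
clock: 12.2
eef_pos: [572.0, -23.7, 57.6]
tcp_rot: [3.141, -0.0, 3.116]
contact_force: [0.1, 0.9, -5.3]
opening: 0.24
grasp_force: 81.1
```

move_arm([
  [0,0,0,0,0.001,0,0.015],
  [0,0,0,0,0.001,0,0.015],
])

```text
clock: 12.45
eef_pos: [572.2, -22.8, 57.8]
tcp_rot: [3.142, -0.0, 3.116]
contact_force: [-0.1, 0.3, -5.4]
opening: 0.248
grasp_force: 81.1
```

move_arm([
  [0,0,0,0,0.001,0.0005,0.015],
  [0,0,0,0,0.002,0.001,0.015],
  [0,0,0,0,0.002,0.001,0.015],
])

```text
clock: 12.82
eef_pos: [572.3, -20.7, 56.7]
tcp_rot: [3.142, -0.0, 3.116]
contact_force: [-0.6, -0.0, -5.5]
opening: 0.244
grasp_force: 81.1
```

move_arm([
  [0,0,0,0,0,0.0005,0.015],
  [0,0,0,0,0,0.001,0.015],
  [0,0,0,0,0,0.001,0.015],
])

```text
clock: 13.2
eef_pos: [572.2, -20.9, 55.7]
tcp_rot: [-3.142, -0.0, 3.116]
contact_force: [0.1, 0.1, -5.0]
opening: 0.245
grasp_force: 81.1
```

```bash
python3 -c "
from h import *
st()"
```

```text
t13.20 pos [572.2 -20.9  55.7] rpy [-3.1416e+00 -1.0000e-04  3.1158e+00] F [ 0.1  0.1 -5. ] M [ 0.01  0.01 -0.01] op 0.245 gf 81.1 q [-0.04  0.5   1.88 -0.    0.77 -1.58]
```

Free at 2 mm below the riding height, so the pin is entering. I'll keep lowering and watch the lateral force.

move_arm([
  [0,0,0,0,0,0.0006,0.015],
  [0,0,0,0,0,0.0012,0.015],
  [0,0,0,0,0,0.0012,0.015],
])

```text
clock: 13.58
eef_pos: [572.2, -20.9, 54.5]
tcp_rot: [-3.142, -0.0, 3.116]
contact_force: [-0.7, -0.3, -5.8]
opening: 0.246
grasp_force: 81.1
```

move_arm([
  [0,0,0,0,0,0.0006,0.015],
  [0,0,0,0,0,0.0012,0.015],
  [0,0,0,0,0,0.0012,0.015],
])

```text
clock: 13.95
eef_pos: [572.2, -20.9, 53.3]
tcp_rot: [3.142, -0.0, 3.116]
contact_force: [0.1, -0.1, -4.8]
opening: 0.242
grasp_force: 81.1
```

```bash
python3 -c "
from h import *
st()"
```

```text
t13.95 pos [572.2 -20.9  53.3] rpy [ 3.1416e+00 -1.0000e-04  3.1157e+00] F [ 0.1 -0.1 -4.8] M [-0.01 -0.02  0.06] op 0.242 gf 81.1 q [-0.04  0.5   1.88  0.    0.77 -1.58]
```

move_arm([
  [0,0,0,0,0,0.0006,0.015],
  [0,0,0,0,0,0.0012,0.015],
  [0,0,0,0,0,0.002,0.015],
  [0,0,0,0,0,0.002,0.015],
])

```text
clock: 14.45
eef_pos: [572.3, -20.9, 51.7]
tcp_rot: [-3.142, 0.0, 3.116]
contact_force: [-1.8, 0.3, 0.6]
opening: 0.24
grasp_force: 81.8
```

move_arm([
  [0,0,0,0,0,0.0008,0.015],
  [0,0,0,0,0,0.0016,0.015],
  [0,0,0,0,0,0.0024,0.015],
  [0,0,0,0,0,0.0024,0.015],
])

```text
clock: 14.95
eef_pos: [572.4, -20.9, 49.1]
tcp_rot: [-3.142, 0.0, 3.116]
contact_force: [-1.4, -1.0, 5.0]
opening: 0.24
grasp_force: 82.4
```

```bash
python3 -c "
from h import *
st()"
```

```text
t14.95 pos [572.4 -20.9  49.1] rpy [-3.1416e+00  1.0000e-04  3.1158e+00] F [-1.4 -1.   5. ] M [ 0.05  0.45 -0.03] op 0.240 gf 82.4 q [-0.04  0.51  1.88 -0.    0.76 -1.58]
```

move_arm([
  [0,0,0,0,0,0.0008,0.015],
  [0,0,0,0,0,0.0014,0.015],
  [0,0,0,0,0,0.002,0.015],
  [0,0,0,0,0,0.002,0.015],
])

```text
clock: 15.45
eef_pos: [572.3, -20.9, 48.2]
tcp_rot: [-3.142, 0.0, 3.116]
contact_force: [-7.5, -0.4, 18.0]
opening: 0.244
grasp_force: 84.6
```

```bash
python3 -c "
from h import *
st()"
```

```text
t15.45 pos [572.3 -20.9  48.2] rpy [-3.1416e+00  2.0000e-04  3.1158e+00] F [-7.5 -0.4 18. ] M [0.06 1.09 0.04] op 0.244 gf 84.6 q [-0.04  0.51  1.88 -0.    0.76 -1.58]
```

move_arm([
  [0,0,0,0.0004,0,0.0004,0.015],
  [0,0,0,0.0006,0,0.0006,0.015],
  [0,0,0,0.0006,0,0.0006,0.015],
  [0,0,0,0.0006,0,0.0006,0.015],
  [0,0,0,0.0006,0,0.0006,0.015],
  [0,0,0,0.0006,0,0.0006,0.015],
])

```text
clock: 16.2
eef_pos: [572.3, -20.9, 48.1]
tcp_rot: [-3.142, 0.001, 3.116]
contact_force: [-7.0, 0.2, 22.5]
opening: 0.24
grasp_force: 84.9
```

```bash
python3 -c "
from h import *
st()"; python3 m.py 3
```

```text
t16.20 pos [572.3 -20.9  48.1] rpy [-3.1416e+00  1.4000e-03  3.1158e+00] F [-7.   0.2 22.5] M [ 0.06  1.13 -0.02] op 0.240 gf 84.9 q [-0.04  0.51  1.88 -0.    0.75 -1.58]
t16.20 pos [572.3 -20.9  48.1] rpy [-3.14  0.    3.12] F [-7.   0.2 22.5] M [ 0.06  1.13 -0.02] op 0.240 gf 84.9 q [-0.04  0.51  1.88 -0.    0.75 -1.58]
```

View pics/m3.png

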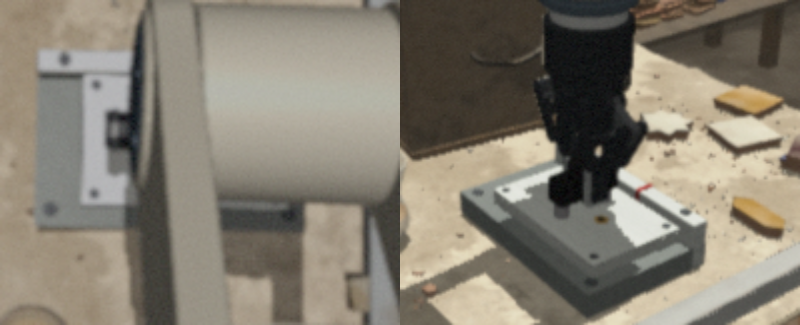

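Both views show the cover flat on the deck along the fence, with its left edge near crop x 82 and the red line now right of the handle. The TCP height of 48.1 mm matches an underside at 24 mm, so I'm handing in.

```bash
python3 -c "
from rig import order
print(order.sign_off())"
```

```text
the job is handed in; nothing more can be done
None
```

The job is handed in: the cover dropped over the pin and is held fully down at about 24 mm with roughly 22 N, the handle still gripped, at 16 s; I moved only the cover, and first slid it about 28 mm forward on the bench to clear a rail overhanging its edge.

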